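# Press the mixing tiles home in the palette box and close it

## Task

Pack the palette box: fit the white square tile and the blue narrow tile into the bays that match their sizes and press each one down with the fingers, past the sprung catches, until it lies flat on the floor of its bay. Then shut the lid fully. Leave everything else on the table and the board where it stands.

Things in the scene. Friction and masses are not known exactly. Their poses are not given: they have to be found in the camera images.
- palette_box: Open wooden box fixed to the table, 82 (x) x 133 (y) mm, rim 26 mm high. Origin: centre of its underside; x points to the hinge side, away from the robot. Two bays side by side along y (square one to +y), 66 mm in x. Four sprung brass catches (45 degree wedges) in each bay stand 4 mm out of the two walls that face along x, 6.5 mm below the rim, at y = +-20 mm (square bay) and +-12 mm (narrow).
- square_bay (a point): Centre of the floor of the large bay (66 x 66 mm, 13.5 mm deep below the rim, 1.8 mm of play on each side of the square tile); axes as the box. A tile let down into either bay stops on the catches, its top about 8 mm above the rim; a push of 8 to 12 N on its middle drives it past them and nothing lifts it again. Seated, its top lies 1.5 mm below the rim.
- narrow_bay (a point): Centre of the floor of the small bay (66 mm in x, 44 mm in y, 13.5 mm deep, 1.8 mm of play on each side of the narrow tile); axes as the box. It has the same catches as the square bay and needs the same push.
- palette_lid (a joint): Angle of the wooden lid, rad: 0 shut on the rim, growing as it opens away from the robot; starts at about 1.7 to 2.05, leaning back past upright, and stays where it is left (stiff hinge, 1 to 2 N at its free edge). 94 mm from hinge to free edge, 133 mm along y, 7 mm thick; at 0 its underside lies on the rim and its free edge overhangs the box's front by 12 mm.
- lid_hinge (a point): Middle of the lid's hinge axis, on the box's far top edge (26 mm above the table); the axis is the box's y.
- lid_edge (a point): Middle of the lid's free edge, on its outer face (the upper one when shut).
- square_tile: White glazed tile, 62 x 62 mm, 12 mm thick, loose, about 0.1 kg. Origin: centre of its underside. It lies flat on the board.
- narrow_tile: Blue glazed tile, 62 mm (its x) by 40 mm (its y), 12 mm thick, loose, about 0.07 kg. Origin: centre of its underside. It lies flat on the board.
- work_board: Fixed plywood board across the open paint case, 330 x 350 mm, top at z = 0.051. Origin below its middle at z = 0. The tall lid of the paint case stands along its left side, about y = 0.18 to 0.27 m, 0.275 m high.
- eraser: Blue and white eraser on the board, 23 (x) x 45 (y) x 14 mm, loose; origin under its middle. Leave alone.
- paint_pot: Small white pot on the board, 47 mm across, 36 mm high, loose; origin under its middle. Leave alone.
- paint_tube: Yellow paint tube on the board, 103 (x) x 28 (y) x 25 mm, loose; origin under its middle. Leave alone.
- rinse_jar: Glass jar on the board, 67 mm across, 100 mm high, loose; origin under its middle. Leave alone.
- relief_bottle: White bottle with green nozzle lying on the board, 215 (x) x 60 (y) x 60 mm, loose; origin under its middle. Leave alone.
- blue_bottle: Blue squeeze bottle standing on the table at the left, 68 mm across, 207 mm high, loose; origin under its middle. Leave alone.
- red_bottle: Red bottle standing on the table at the left, 66 mm across, 162 mm high, loose; origin under its middle. Leave alone.
- watercolour_tin: Closed black watercolour tin on the table at the right, 66 (x) x 129 (y) x 18 mm, loose; origin under its middle. Leave alone.
There are look-alikes about, which are no part of the job. There is more than one size of the narrow_tile; the job needs the larger.

How it is judged:
By the outcome, as a careful person would: the job done as asked, in the order asked, and still so for the second after the job is handed in, with the robot touching nothing.
It also fails if it takes over 72 s, if anything falls off the work surface, if the arm or the gripper's body presses on something with over 40 N, if the wrist force passes 120 N, or if a joint passes its speed limit or range.

## Robot

A 7-joint arm with a two-finger parallel gripper is mounted at the origin on a cart in front of the work surface, level with it; the furniture and walls round the work are solid. World frame = base frame: x ahead of the robot, y to its left, z up, the work surface at z = 0. Lengths are in m, angles in rad, forces in N, time in s.
With the tool pointing down it reaches from about 0.4 to 0.85 m from the base axis. Payload 10.4 kg.
Tool frame: the origin (TCP) lies between the finger pads; the fingertips stand 14 mm ahead of it and the grasp point (between the pads) lies 5 mm behind it (r.finger_overhang is the z of the fingertips in the tool frame, in m); z points along the fingers, y is the line along which they close (so a half turn about z gives the same grasp; the last joint's range is limited). The gripper opens to 87 mm and grips with 3 to 60 N. Pads are 19 mm wide; open, the fingers measure 117 mm over their backs; the gripper's body (75 mm by 190 mm) begins 51 mm behind the grasp point.
Start: joints at [1.12, 0.332, -0.065, 1.46, 0.022, 1.35, -0.088], TCP at [0.259, -0.569, 0.237] pointing down, gripper open.
Joint ranges: [-2.6, 2.6], [-0.5, 2.12], [-1.47, 1.34], [0.16, 2.42], [-1.27, 4.41], [0.06, 2.06], [-2.6, 2.6]. Speed limits (rad/s): [2.22, 2.22, 2.79, 2.79, 3.14, 3.14, 3.14].

## Interface

Orientations are given as a unit quaternion [x, y, z, w].
In Python, from bench import r, optics gives the robot as it stands.
- The arm moves only by the shell command python3 -m pendant 'ROWS' [FORCE]. ROWS is JSON, a list of rows, each a list of 7 numbers: the closure, from -1 (fully open) to 1 (shut), then the shift along the tool's x, y, z scaled (see below), then the turn, a rotation vector about the tool's x, y, z scaled (see below). In form: [[grip, x, y, z, rx, ry, rz], ...]. A call has 1 to 8 rows; each row is the pose to reach, as a shift and turn from the pose commanded when the call began, along the tool's axes at that moment; what a row does not reach only later rows make up. The controller multiplies each number of a shift by 0.3 m and each number of a turn by 120 degrees. A row lasts 1/8 s, in which the tool goes at most 62.5 mm and 10.7 degrees, less where a joint would pass 70% of its speed; a pose out of reach is approached as far as the arm can. A call with a number of a shift or a turn outside -1 to 1 is refused whole. A call with a gripper value outside its range is refused whole. The fingers move at their own pace and stop on an object; FORCE is the grip in N (left out, the last holds). Time passes only in rows, so rows that repeat a pose let the fingers close. It gives the time, the measured TCP pose, the force, the opening and the grip force at its end, in the units of the state.
- r.read_state(): the state, without advancing time (a new reading comes with each control period).
- optics.camera(name): name is "side" or "top"; returns a dict with "pixels" (384x512x3 uint8, red, green, blue), "vfov" (degrees; the focal length in pixels is half the picture's height over the tangent of half this angle, whatever the lens; pixels are square), "cx", "cy" (the principal point, pixels), "rvec" (rotation vector, rad) and "tvec" (3), from world to camera coordinates, as OpenCV has them. Camera axes: x right, y down, z forward; pixel columns grow to the right and rows downward; lengths in m; the calibration is good to about 2 mm. A picture is of the moment at which its call begins. There is no depth.
- r.close_job(): hands the job in; it is judged then, once.
The state is a dict: "time": time; "joint_positions": joint angles; "joint_vel": joint speeds; "joint_torque": joint torques, N m; "ee_pos": TCP position; "eef_rot": TCP orientation; "ft_force": force on the tool from outside, world axes, zero at the start; "torque": the same for the moment, N m; "width": finger opening in m; "grip_force": force on a finger pad.
Only numpy, scipy, OpenCV 4.12 (cv2) and the standard library are available. Lean on these libraries where they do the work, as an engineer would, in place of code of your own. Each camera call takes 0.05 s, during which the arm holds its last target. There are 200 camera calls.

## Working session

There is one attempt and no reset: what is moved stays moved. The work goes in short steps, Python scripts to look and compute and a shell command to move; the robot and the scene stay as the last step left them, time stands still between calls to the robot, and variables do not carry over. Pictures are saved under pics/ and viewed, at most 10 in all, crops included, and the job is handed in when it is done.

```bash
ls; mkdir -p pics; python3 - <<'E'
from bench import r, optics
import cv2,numpy as np
for n in("side","top"):
    c=optics.camera(n);p=c.pop("pixels");print(n,c)
    R=cv2.Rodrigues(np.array(c["rvec"],float))[0];print(-R.T@np.array(c["tvec"]).ravel())
    cv2.imwrite(f"pics/{n}0.png",cv2.resize(p[:,:,::-1],(800,600),interpolation=cv2.INTER_CUBIC))
    cv2.imwrite(f"pics/{n}0raw.png",p[:,:,::-1])
print(r.read_state())
E
```

```text
pics
side {'vfov': 49.96795884824578, 'cx': 254.31010027626138, 'cy': 186.51182423902935, 'rvec': array([ 2.25238448, -0.11073769,  0.02618769]), 'tvec': array([-0.5396333 ,  0.11245326,  1.04555958])}
[ 0.48581327 -0.78544605  0.73763449]
top {'vfov': 46.10638921551196, 'cx': 253.5474011555681, 'cy': 191.77630874367856, 'rvec': array([ 2.10208774, -2.12904671,  0.17767681]), 'tvec': array([0.08140754, 0.56585107, 0.98537459])}
[0.37471335 0.05638429 1.07433162]
{'time': 0.1, 'joint_positions': array([ 1.12042843,  0.33278041, -0.06467086,  1.46085646,  0.02161334,
        1.34987518, -0.08852082]), 'joint_vel': array([-0.0002992 , -0.00047774, -0.00020468, -0.00219412, -0.0002861 ,
       -0.00017236,  0.00034414]), 'joint_torque': array([ 1.56967431e-03, -6.24545360e+01,  2.44027690e-02, -3.90710557e+01,
       -6.16540667e-02,  3.66994506e-02,  1.03160853e-04]), 'ee_pos': array([ 0.25912137, -0.56840303,  0.23585147]), 'eef_rot': array([ 9.77216494e-01,  2.12244081e-01, -1.67449813e-04, -5.88581219e-04]), 'ft_force': array([-0.39608074, -0.64585439,  0.10710615]), 'torque': array([-0.0243081 ,  0.0084251 , -0.03702023]), 'grip_force': 0.0, 'width': 0.08684934716237987}
```

View pics/top0.png

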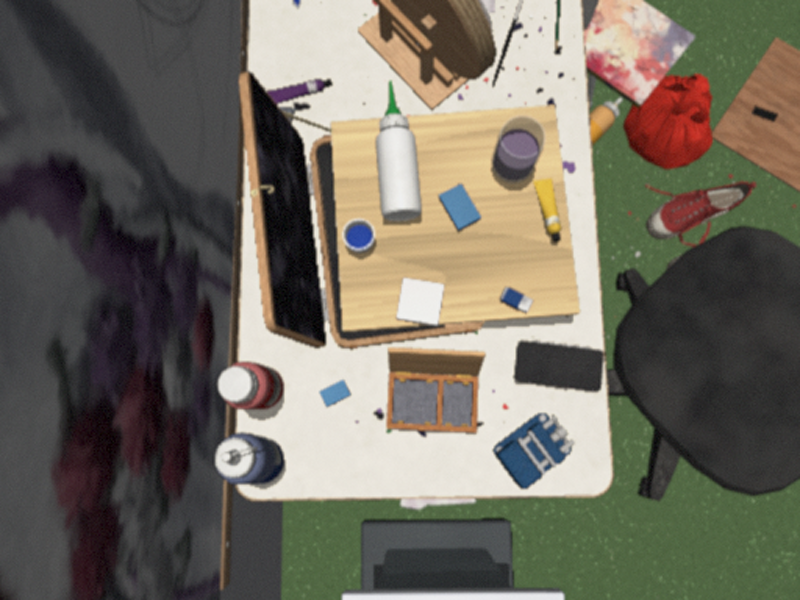

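View pics/side0.png

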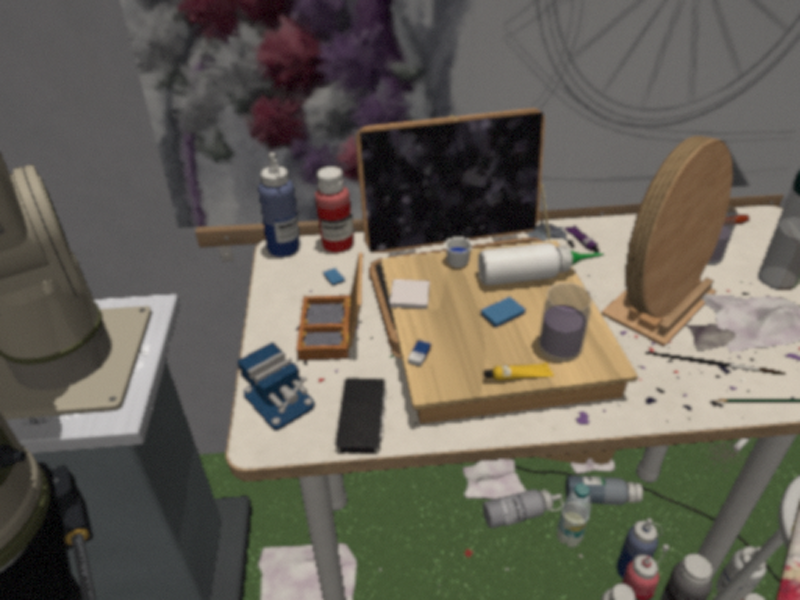

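The top view shows the white tile at about (420,300), the larger blue tile on the board at (460,207), and the box at (432,400) with its lid leaning back. The small blue tile at (335,393) is the look-alike. The side view agrees with this.

```bash
cat > h.py <<'E'
import cv2,numpy as np
from scipy.spatial.transform import Rotation as Ro
from bench import r,optics
def K(c):
    f=192/np.tan(np.radians(c["vfov"])/2);return np.array([[f,0,c["cx"]],[0,f,c["cy"]],[0,0,1.]])
def cast(c,uv,z):
    R=cv2.Rodrigues(np.array(c["rvec"]))[0];o=-R.T@np.array(c["tvec"]).ravel()
    uv=np.atleast_2d(np.array(uv,float));d=(np.linalg.inv(K(c))@np.c_[uv,np.ones(len(uv))].T).T@R
    return o+d*((z-o[2])/d[:,2])[:,None]
def proj(c,P): return cv2.projectPoints(np.atleast_2d(np.array(P,float)),np.array(c["rvec"]),np.array(c["tvec"]),K(c),None)[0][:,0]
def blob(c,mask,near,z):
    n,l,s,ce=cv2.connectedComponentsWithStats(mask.astype(np.uint8))
    i=1+np.argmin([np.hypot(*(ce[k]-near))+(1e3 if s[k,4]<40 else 0) for k in range(1,n)])
    cs,_=cv2.findContours((l==i).astype(np.uint8),0,2); q=max(cs,key=cv2.contourArea)[:,0]
    # metric plane rect
    P=cast(c,q,z)[:,:2]
    rc=cv2.minAreaRect((P*1000).astype(np.float32)); return s[i,4],rc,cast(c,[ce[i]],z)[0]
E
cat > m.py <<'E'
from h import *
c={n:optics.camera(n) for n in("top","side")}
H={n:cv2.cvtColor(c[n]["pixels"],cv2.COLOR_RGB2HSV).astype(int) for n in c}
for n,w,b,sb in(("top",(269,192),(294,132),(214,252)),("side",(262,188),(322,199),(214,177))):
    h=H[n]; white=(h[...,1]<35)&(h[...,2]>165); blue=(abs(h[...,0]-104)<14)&(h[...,1]>110)&(h[...,2]>80)
    for k,m,p,z in(("W",white,w,.063),("B",blue,b,.063),("small",blue,sb,.012)): print(n,k,blob(c[n],m,p,z))
im=[]
for n,(x0,y0,x1,y1) in(("top",(230,215,330,290)),("side",(180,155,260,235))):
    im.append(cv2.resize(c[n]["pixels"][y0:y1,x0:x1,::-1],(400 if n=="top" else 300,300),interpolation=cv2.INTER_CUBIC))
cv2.imwrite("pics/crop1.png",np.hstack(im))
E
python3 m.py
```

```text
top W (np.int32(709), ((562.8992309570312, 39.7298698425293), (60.81142044067383, 61.67062759399414), 79.90132904052734), array([0.56273961, 0.03972431, 0.063     ]))
top B (np.int32(367), ((705.0745849609375, -21.4355525970459), (57.731788635253906, 35.768150329589844), 28.268665313720703), array([ 0.70491071, -0.02155163,  0.063     ]))
top small (np.int32(141), ((433.9189453125, 168.65859985351562), (20.983671188354492, 35.591278076171875), 25.903987884521484), array([0.43410264, 0.16892372, 0.012     ]))
side W (np.int32(310), ((565.6809692382812, 36.331302642822266), (56.677001953125, 57.418121337890625), 78.37481689453125), array([0.56579919, 0.03525641, 0.063     ]))
side B (np.int32(211), ((707.2537841796875, -28.586688995361328), (56.429359436035156, 35.72157287597656), 28.55852508544922), array([ 0.70749259, -0.02934157,  0.063     ]))
side small (np.int32(42), ((437.7151794433594, 159.3024139404297), (16.516462326049805, 30.55728530883789), 28.9139347076416), array([0.43750769, 0.15926123, 0.012     ]))
```

View pics/crop1.png

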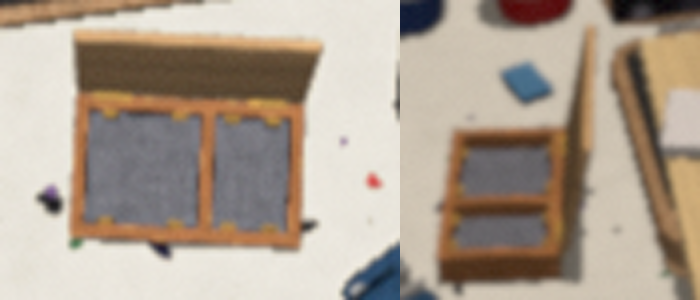

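The crop shows the box, its two bays with brass catches, and the rim corners at roughly (75,238), (298,246) and (305,105). Next I'll fit the rim and bays numerically.

```bash
cat > b.py <<'E'
from h import *
c=optics.camera("top");h=cv2.cvtColor(c["pixels"],cv2.COLOR_RGB2HSV).astype(int)
roi=np.zeros(h.shape[:2],bool);roi[238:282,244:312]=1
print(h[258,[249,250,281,282]],h[258,265],h[230,275],h[258,244])
g=(h[...,1]<60)&(h[...,2]<165)&roi
o=(h[...,0]<18)&(h[...,1]>110)&roi
for k,m,p in(("sq",g,(264,257)),("nar",g,(293,259)),("rim",o,(277,258))):
    for z in(.0125,.026): a,rc,ce=blob(c,m,p,z);print(k,z,a,np.round(rc[0],1),np.round(rc[1],1),round(rc[2],1),np.round(ce*1000,1))
print("lid top edge cand z .11:",cast(c,[[230+75/4,215+33/4],[230+320/4,215+43/4]],.118).round(4).tolist())
for z in(.026,):print(cast(c,[[230+72/4,215+240/4],[230+298/4,215+248/4]],z).round(4))
E
python3 b.py
python3 - <<'E'
import numpy as np
E
```

```text
[[ 13 147 182]
 [ 13 151 162]
 [ 13 153 180]
 [ 12 144 165]] [120  12 124] [ 17 115  91] [ 23  13 233]
sq 0.0125 745 [420.1  49.5] [64.5 64.2] 86.4 [420.1  49.4  12.5]
sq 0.026 745 [419.5  49.6] [63.7 63.4] 86.4 [419.5  49.5  26. ]
nar 0.0125 481 [416.4 -12.9] [41.8 64.3] 88.3 [415.8 -13.3  12.5]
nar 0.026 481 [415.9 -12. ] [41.2 63.5] 88.3 [415.2 -12.4  26. ]
rim 0.0125 664 [420.7  23.1] [132.5  87.8] 88.2 [421.   20.2  12.5]
rim 0.026 664 [420.2  23.5] [130.8  86.6] 88.2 [420.4  20.6  26. ]
lid top edge cand z .11: [[0.4867, 0.084, 0.118], [0.4796, -0.0459, 0.118]]
[[ 0.3786  0.0895  0.026 ]
 [ 0.3727 -0.0393  0.026 ]]
```

```bash
cat > e.py <<'E'
from h import *
c=optics.camera("top");s=optics.camera("side")
S=cv2.cvtColor(c["pixels"],cv2.COLOR_RGB2HSV)[...,1].astype(float)
def cross(line,a,b,up):  # subpixel crossing between idx a..b
    for i in range(a,b):
        p,q=line[i]-75,line[i+1]-75
        if (p<0)!=(q<0) and (q>p)==up: return i+p/(p-q)
def fit(name,vert,rng,a,b,up,z=.026):
    P=[]
    for k in rng:
        t=cross(S[k] if vert else S[:,k],a,b,up)
        if t is not None:P.append((t,k) if vert else (k,t))
    X=cast(c,P,z)[:,:2]*1000
    vx,vy,x0,y0=cv2.fitLine(X.astype(np.float32),cv2.DIST_HUBER,0,.01,.01).ravel()
    ang=np.degrees(np.arctan2(vy,vx))%180; 
    n=np.array([-vy,vx]);print(name,len(P),"ang",round(ang,2),"c",(x0.round(1),y0.round(1)),"res",np.abs((X-[x0,y0])@n).mean().round(2))
fit("front outer",0,range(252,302),268,281,False)
fit("front inner sq",0,range(262,270),262,273,True)
fit("front inner sq2",0,range(254,279),262,273,True)
fit("front inner nar",0,range(285,301),262,274,True)
fit("left outer",1,range(244,270),243,252,True)
fit("left inner",1,range(246,269),247,258,False)
fit("div L",1,range(247,269),275,282,True)
fit("div R",1,range(247,269),279,287,False)
fit("right inner",1,range(248,270),296,306,True)
fit("right outer",1,range(247,272),300,311,False)
fit("back inner",0,range(262,270),237,247,False)
P=lambda c:K(c)@np.c_[cv2.Rodrigues(np.array(c["rvec"]))[0],np.array(c["tvec"])]
def tri(u,v):
    X=cv2.triangulatePoints(P(c),P(s),np.array(u,float),np.array(v,float)).ravel();X=X[:3]/X[3];print("tri",X.round(4),proj(c,X)-u,proj(s,X)-v)
tri((230+77/4,215+33/4),(180+190/3.75,155+28/3.75))
k=.64
for n,u,z in(("jar rim",(521,133),.151),("jar base r",(516,163),.055),("pot",(359,236),.087),("bottle end L",(382,218),.08),("bottle end R",(420,215),.08),("erasor",(516,299),.065),("tubeL",(543,180),.065)):print(n,cast(c,[np.array(u)*k],z).round(3))
E
python3 e.py
```

```text
front outer 50 ang 86.65 c (np.float32(376.3), np.float32(8.2)) res 0.33
front inner sq 8 ang 85.92 c (np.float32(387.6), np.float32(49.3)) res 0.08
front inner sq2 25 ang 85.12 c (np.float32(388.5), np.float32(52.3)) res 1.28
front inner nar 16 ang 84.49 c (np.float32(386.0), np.float32(-12.1)) res 1.63
left outer 26 ang 176.45 c (np.float32(415.6), np.float32(90.0)) res 0.1
left inner 23 ang 176.56 c (np.float32(419.1), np.float32(82.0)) res 0.13
div L 22 ang 176.55 c (np.float32(418.1), np.float32(17.1)) res 0.13
div R 22 ang 176.25 c (np.float32(418.0), np.float32(8.7)) res 0.1
right inner 22 ang 176.07 c (np.float32(415.3), np.float32(-34.0)) res 0.08
right outer 25 ang 176.64 c (np.float32(417.4), np.float32(-42.2)) res 0.2
back inner 8 ang 87.76 c (np.float32(451.7), np.float32(48.3)) res 0.08
tri [0.4885 0.0832 0.1128] [[-0.0558724  -0.59569271]] [[-0.58025746  0.12596825]]
jar rim [[ 0.782 -0.104  0.151]]
jar base r [[ 0.776 -0.111  0.055]]
pot [[0.655 0.127 0.087]]
bottle end L [[0.684 0.093 0.08 ]]
bottle end R [[0.688 0.037 0.08 ]]
erasor [[ 0.563 -0.1    0.065]]
tubeL [[ 0.744 -0.148  0.065]]
```

```bash
cat > go.py <<'E'
import sys,numpy as np
from scipy.spatial.transform import Rotation as Ro
from bench import r
# usage: go.py x y z alpha(deg of tool y)  -> scaled shift & turn
x,y,z,a=map(float,sys.argv[1:5]);a=np.radians(a)
s=r.read_state();R=Ro.from_quat(s["eef_rot"]).as_matrix()
Y=np.array([np.cos(a),np.sin(a),0]);Z=np.array([0,0,-1.]);T=np.c_[np.cross(Y,Z),Y,Z]
d=R.T@(np.array([x,y,z])-s["ee_pos"]);w=Ro.from_matrix(R.T@T).as_rotvec(degrees=True)
al=np.degrees(np.arctan2(R[1,1],R[0,1]))
print("t",s["time"],"pos",s["ee_pos"].round(4),"al",al.round(2),"F",s["ft_force"].round(1),"w",round(s["width"],4),"g",round(s["grip_force"],1))
print("shift",(d/.3).round(4).tolist(),"turn",(w/120).round(4).tolist(),"rows>=",np.ceil(max(np.linalg.norm(d)/.0625,np.linalg.norm(w)/10.7)))
E
python3 go.py .42 -.26 .22 10; python3 go.py .563 .0395 .15 79.9
```

```text
t 0.35 pos [ 0.2593 -0.5686  0.2364] al -65.49 F [-0.3  0.1  0.5] w 0.0869 g 0.0
shift [0.9142, -0.7137, 0.0548] turn [-0.0001, -0.0001, -0.6291] rows>= 8.0
t 0.35 pos [ 0.2593 -0.5686  0.2364] al -65.49 F [-0.3  0.1  0.5] w 0.0869 g 0.0
shift [1.7621, -1.4242, 0.2883] turn [-0.0, -0.0001, -1.2116] rows>= 14.0
```

```bash
python3 -m pendant '[[-1,0.914,-0.714,0.055,0,0,-0.629],[-1,0.914,-0.714,0.055,0,0,-0.629],[-1,0.914,-0.714,0.055,0,0,-0.629],[-1,0.914,-0.714,0.055,0,0,-0.629],[-1,0.914,-0.714,0.055,0,0,-0.629],[-1,0.914,-0.714,0.055,0,0,-0.629],[-1,0.914,-0.714,0.055,0,0,-0.629],[-1,0.914,-0.714,0.055,0,0,-0.629]]'; python3 go.py .563 .0395 .13 79.9
```

```text
time: 1.35
ee_pos: [0.42, -0.2599, 0.2202]
eef_rot: [0.643, 0.766, -0.0, 0.0]
ft_force: [-1.0, -0.0, 0.1]
width: 0.0868
grip_force: 0.0
t 1.35 pos [ 0.42   -0.2599  0.2202] al 9.97 F [-1.  -0.   0.1] w 0.0868 g 0.0
shift [0.9006, 0.6421, 0.3003] turn [-0.0001, 0.0002, -0.5828] rows>= 7.0
```

```bash
python3 -m pendant '[[-1,0.9,0.642,0.1,0,0,-0.583],[-1,0.9,0.642,0.1,0,0,-0.583],[-1,0.9,0.642,0.1,0,0,-0.583],[-1,0.9,0.642,0.1,0,0,-0.583],[-1,0.9,0.642,0.3,0,0,-0.583],[-1,0.9,0.642,0.3,0,0,-0.583],[-1,0.9,0.642,0.3,0,0,-0.583],[-1,0.9,0.642,0.3,0,0,-0.583]]'; python3 go.py .563 .0395 .0705 79.9
python3 - <<'E'
from h import *
im=[optics.camera(n)["pixels"][:,:,::-1] for n in("top","side")]
cv2.imwrite("pics/p2.png",np.hstack([cv2.resize(im[0][130:240,200:330],(400,338)),cv2.resize(im[1][140:240,190:310],(400,338))]))
E
```

```text
time: 2.35
ee_pos: [0.5628, 0.0388, 0.1296]
eef_rot: [0.09, 0.996, 0.0, -0.0]
ft_force: [0.0, 0.2, 0.4]
width: 0.0872
grip_force: 0.0
t 2.35 pos [0.5628 0.0388 0.1296] al 79.66 F [0.  0.2 0.4] w 0.0872 g 0.0
shift [-0.0004, 0.0026, 0.1969] turn [-0.0, -0.0004, -0.002] rows>= 1.0
```

View pics/p2.png

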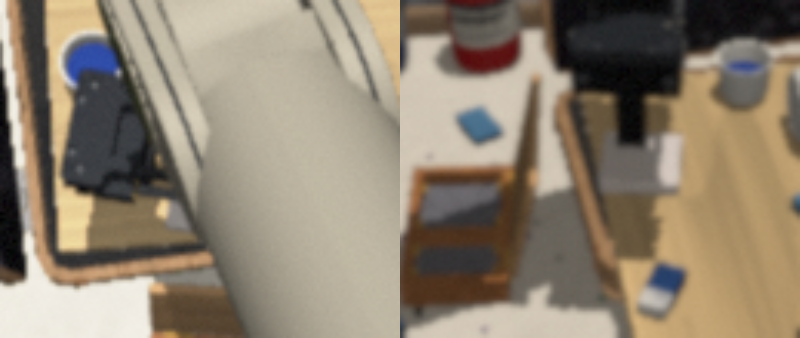

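In the side crop the near finger is over the white tile at about (640,140), and the arm hides the top view. I'll lower and grip.

```bash
python3 -m pendant '[[-1,0,0.002,0.12,0,0,0],[-1,0,0.002,0.197,0,0,0],[-1,0,0.002,0.197,0,0,0],[0.5,0,0.002,0.197,0,0,0],[0.5,0,0.002,0.197,0,0,0],[0.5,0,0.002,0.197,0,0,0],[0.5,0,0.002,0.197,0,0,0],[0.5,0,0.002,0.197,0,0,0]]' 25; python3 -m pendant '[[0.5,0,0,0,0,0,0],[0.5,0,0,-0.1,0,0,0],[0.5,0,0,-0.25,0,0,0],[0.5,0,0,-0.25,0,0,0]]'; python3 go.py .4197 .0493 .15 86.5
```

```text
time: 3.45
ee_pos: [0.5633, 0.0398, 0.0716]
eef_rot: [0.088, 0.996, -0.0, 0.0]
ft_force: [-2.4, -0.4, 5.5]
width: 0.0615
grip_force: 25.0
time: 3.95
ee_pos: [0.5646, 0.0403, 0.1491]
eef_rot: [0.088, 0.996, 0.0, 0.003]
ft_force: [0.2, 0.2, -1.5]
width: 0.0614
grip_force: 25.0
t 3.95 pos [0.5646 0.0403 0.1491] al 79.95 F [ 0.2  0.2 -1.5] w 0.0614 g 25.0
shift [0.4809, -0.0549, -0.0057] turn [0.0002, 0.0025, -0.0546] rows>= 3.0
```

```bash
python3 -m pendant '[[0.5,0.481,-0.055,0,0,0,-0.055],[0.5,0.481,-0.055,0,0,0,-0.055],[0.5,0.481,-0.055,0,0,0,-0.055],[0.5,0.481,-0.055,0.1,0,0,-0.055],[0.5,0.481,-0.055,0.266,0,0,-0.055],[0.5,0.481,-0.055,0.266,0,0,-0.055]]' ; python3 go.py .4197 .0493 .055 86.5
cat > look.py <<'E'
import sys
from h import *
n=sys.argv[1];x0,y0,x1,y1=160,120,280,220
t=optics.camera("top")["pixels"][200:300,220:340,::-1];s=optics.camera("side")["pixels"][150:250,180:300,::-1]
cv2.imwrite(f"pics/{n}.png",np.hstack([cv2.resize(t,(400,333),interpolation=2),cv2.resize(s,(400,333),interpolation=2)]))
E
python3 look.py p3
```

```text
time: 4.7
ee_pos: [0.4148, 0.0488, 0.0633]
eef_rot: [0.03, 1.0, 0.001, -0.004]
ft_force: [-0.8, -0.5, -1.1]
width: 0.0614
grip_force: 25.0
t 4.7 pos [0.4148 0.0488 0.0633] al 86.59 F [-0.8 -0.5 -1.1] w 0.0614 g 25.0
shift [-0.0166, 0.0027, 0.0275] turn [0.0004, -0.0035, 0.0007] rows>= 1.0
```

View pics/p3.png

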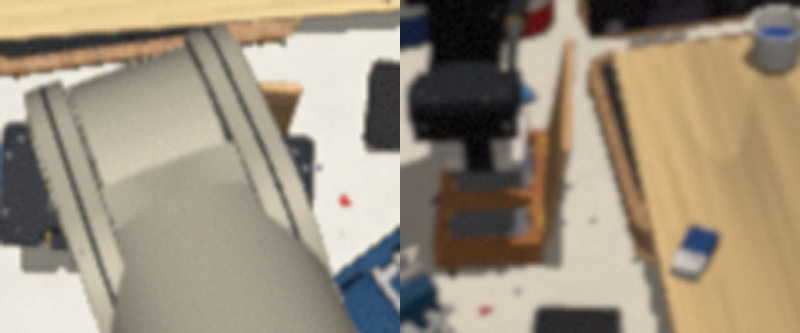

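The side crop shows the tile held above the square bay, with its near face at about (440–520,170). I'll compare it with its projected position.

```bash
cat > chk.py <<'E'
from h import *
s=optics.camera("side");st=r.read_state();p=st["ee_pos"];R=Ro.from_quat(st["eef_rot"]).as_matrix();print(p.round(4),st["ft_force"].round(1))
C=lambda dx,dy,dz:p+R@np.array([dx,dy,0])+[0,0,dz]
print("tile near top corners",proj(s,[C(-.031,-.031,-.0086),C(.031,-.031,-.0086)]).round(1).tolist(),"bot",proj(s,[C(-.031,-.031,-.0206),C(.031,-.031,-.0206)]).round(1).tolist(),"toolx",R[:,0].round(3))
ps=np.radians(-3.45);ex=np.array([np.cos(ps),np.sin(ps),0]);ey=np.array([-ex[1],ex[0],0]);o=.416*ex+.04893*ey+[0,0,.026]
print("box near corners",proj(s,[o-.041*ex-.0665*ey,o+.041*ex-.0665*ey,o-.041*ex-.0665*ey-[0,0,.026]]).round(1).tolist(),"div/sq corners",proj(s,[o-.033*ex-.0075*ey,o+.033*ex-.0075*ey]).round(1).tolist())
V=s["pixels"];h=cv2.cvtColor(V,cv2.COLOR_RGB2HSV)
cv2.imwrite("pics/p4.png",cv2.resize(V[180:240,185:245,::-1],(600,600),interpolation=2))
E
python3 chk.py
```

```text
[0.4186 0.0491 0.0674] [ 0.3 -0.4 -0.9]
tile near top corners [[216.4, 196.3], [191.9, 197.1]] bot [[216.7, 199.9], [192.5, 200.7]] toolx [-0.998  0.06  -0.001]
box near corners [[187.7, 223.3], [220.8, 222.2], [188.9, 230.7]] div/sq corners [[193.0, 207.2], [218.5, 206.3]]
```

View pics/p4.png

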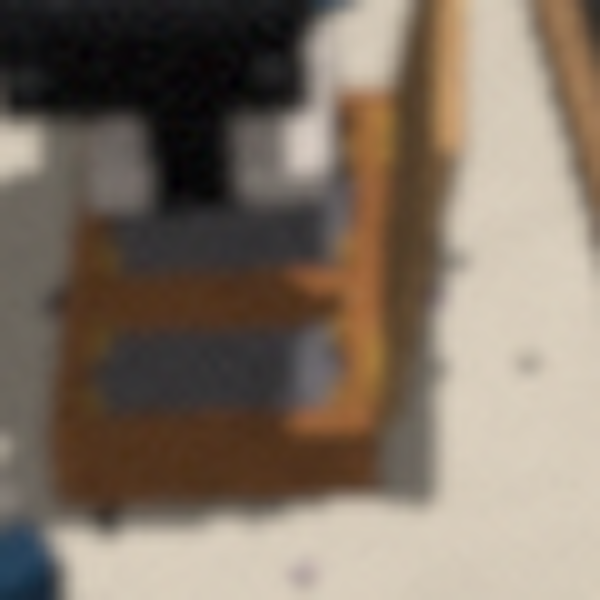

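```bash
python3 go.py .4199 .0493 .0480 86.55
```

```text
t 4.85 pos [0.4186 0.0491 0.0674] al 86.57 F [ 0.3 -0.4 -0.9] w 0.0613 g 25.0
shift [-0.0041, 0.0009, 0.0647] turn [0.0002, 0.0005, 0.0001] rows>= 1.0
```

```bash
python3 -m pendant '[[0.5,0,0,0,0,0,0],[0.5,0,0,0.04,0,0,0],[0.5,0,0,0.04,0,0,0],[0.5,0,0,0.04,0,0,0]]'; python3 go.py .4199 .0493 .0430 86.55
```

```text
time: 5.35
ee_pos: [0.4178, 0.0489, 0.0541]
eef_rot: [0.03, 1.0, 0.0, -0.0]
ft_force: [0.5, 0.1, -1.1]
width: 0.0617
grip_force: 25.0
t 5.35 pos [0.4178 0.0489 0.0541] al 86.56 F [ 0.5  0.1 -1.1] w 0.0617 g 25.0
shift [-0.0068, 0.0017, 0.037] turn [0.0, -0.0001, 0.0001] rows>= 1.0
```

```bash
python3 -m pendant '[[0.5,-0.007,0.002,0,0,0,0],[0.5,-0.007,0.002,0,0,0,0],[0.5,-0.007,0.002,0.015,0,0,0],[0.5,-0.007,0.002,0.03,0,0,0],[0.5,-0.007,0.002,0.03,0,0,0],[0.5,-0.007,0.002,0.037,0,0,0],[0.5,-0.007,0.002,0.037,0,0,0],[0.5,-0.007,0.002,0.037,0,0,0]]'; python3 go.py .4199 .0493 .0420 86.55
```

```text
time: 6.35
ee_pos: [0.4201, 0.0493, 0.0431]
eef_rot: [0.03, 1.0, -0.0, 0.0]
ft_force: [-0.2, -0.6, -0.9]
width: 0.0613
grip_force: 25.0
t 6.35 pos [0.4201 0.0493 0.0431] al 86.55 F [-0.2 -0.6 -0.9] w 0.0613 g 25.0
shift [0.0007, 0.0, 0.0037] turn [-0.0, 0.0001, 0.0] rows>= 1.0
```

```bash
python3 -m pendant '[[0.5,0,0,0.0035,0,0,0],[0.5,0,0,0.0035,0,0,0],[0.5,0,0,0.0035,0,0,0]]'; python3 -m pendant '[[-0.1,0,0,0,0,0,0],[-0.1,0,0,0,0,0,0],[-0.1,0,0,0,0,0,0],[-0.1,0,0,-0.12,0,0,0],[-0.1,0,0,-0.12,0,0,0],[-0.1,0,0,-0.12,0,0,0]]'; python3 look.py p5
```

```text
time: 6.72
ee_pos: [0.42, 0.0493, 0.042]
eef_rot: [0.03, 1.0, -0.0, 0.0]
ft_force: [-1.1, -0.3, 0.6]
width: 0.0617
grip_force: 25.0
time: 7.48
ee_pos: [0.4199, 0.049, 0.0776]
eef_rot: [0.03, 1.0, -0.0, 0.0]
ft_force: [-0.2, -0.1, -1.8]
width: 0.0614
grip_force: 25.0
```

View pics/p5.png

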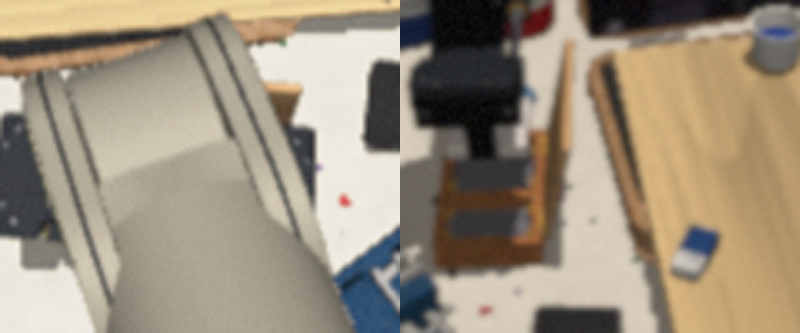

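The tile is still held, because closure -0.1 is narrower than the tile. I'll lower again and open properly.

```bash
python3 -m pendant '[[0.5,0,0,0.08,0,0,0],[0.5,0,0,0.08,0,0,0],[0.5,0,0,0.119,0,0,0],[0.5,0,0,0.119,0,0,0],[0.5,0,0,0.119,0,0,0]]'; python3 go.py .4200 .0493 .0420 86.55
```

```text
time: 8.2
ee_pos: [0.4201, 0.0493, 0.0425]
eef_rot: [0.03, 1.0, -0.0, -0.0]
ft_force: [-0.2, -0.5, -0.6]
width: 0.0617
grip_force: 25.0
t 8.2 pos [0.4201 0.0493 0.0425] al 86.56 F [-0.2 -0.5 -0.6] w 0.0617 g 25.0
shift [0.0002, -0.0001, 0.0015] turn [-0.0, -0.0, 0.0] rows>= 1.0
```

```bash
python3 -m pendant '[[-0.9,0,0,0.002,0,0,0],[-0.9,0,0,0.002,0,0,0],[-0.9,0,0,0.002,0,0,0],[-0.9,0,0,-0.12,0,0,0],[1,0,0,-0.12,0,0,0],[1,0,0,-0.12,0,0,0],[1,0,0,-0.12,0,0,0],[1,0,0,-0.12,0,0,0]]'; python3 -m pendant '[[1,0,0,0,0,0,0],[1,0,0,0,0,0,0]]'; python3 go.py .4200 .0493 .0520 86.55
```

```text
time: 9.2
ee_pos: [0.4197, 0.0493, 0.0777]
eef_rot: [0.03, 1.0, 0.0, -0.001]
ft_force: [-0.4, 0.4, -0.5]
width: 0.0504
grip_force: 0.0
time: 9.45
ee_pos: [0.42, 0.0493, 0.0782]
eef_rot: [0.03, 1.0, 0.0, -0.0]
ft_force: [0.4, -0.2, -0.3]
width: 0.0305
grip_force: 0.0
t 9.45 pos [0.42   0.0493 0.0782] al 86.56 F [ 0.4 -0.2 -0.3] w 0.0305 g 0.0
shift [-0.0, -0.0, 0.0872] turn [0.0, -0.0001, 0.0] rows>= 1.0
```

```bash
python3 -m pendant '[[1,0,0,0.05,0,0,0],[1,0,0,0.05,0,0,0],[1,0,0,0.05,0,0,0],[1,0,0,0.09,0,0,0],[1,0,0,0.095,0,0,0],[1,0,0,0.1,0,0,0],[1,0,0,0.105,0,0,0]]';  python3 -m pendant '[[1,0,0,0.005,0,0,0],[1,0,0,0.01,0,0,0],[1,0,0,0.015,0,0,0]]';python3 -m pendant '[[1,0,0,0.005,0,0,0],[1,0,0,0.01,0,0,0],[1,0,0,0.012,0,0,0]]'
```

```text
time: 10.32
ee_pos: [0.4206, 0.0494, 0.0472]
eef_rot: [0.03, 1.0, -0.0, 0.001]
ft_force: [-0.9, -0.1, 6.8]
width: 0.0006
grip_force: 3.9
time: 10.7
ee_pos: [0.421, 0.0494, 0.0432]
eef_rot: [0.03, 1.0, -0.0, 0.001]
ft_force: [-4.4, -0.7, 19.5]
width: 0.0003
grip_force: 9.6
time: 11.08
ee_pos: [0.4203, 0.0493, 0.0389]
eef_rot: [0.03, 1.0, -0.0, 0.0]
ft_force: [-3.3, 0.3, 14.3]
width: 0.0006
grip_force: 6.9
```

```bash
python3 -m pendant '[[1,0,0,0.005,0,0,0],[1,0,0,0.008,0,0,0],[1,0,0,0.008,0,0,0]]'; python3 -m pendant '[[1,0,0,-0.1,0,0,0],[0.2,0,0,-0.3,0,0,0],[0.2,0,0,-0.3,0,0,0]]'; python3 go.py .685 -.0215 .15 28.3; python3 go.py .5 0.02 .17 28.3
```

```text
time: 11.45
ee_pos: [0.4204, 0.0492, 0.0387]
eef_rot: [0.03, 1.0, -0.001, -0.0]
ft_force: [-19.7, -3.6, 55.7]
width: 0.0007
grip_force: 27.8
time: 11.82
ee_pos: [0.4223, 0.0495, 0.1297]
eef_rot: [0.03, 1.0, -0.001, 0.003]
ft_force: [-0.0, -0.0, -1.2]
width: 0.013
grip_force: 0.0
t 11.825 pos [0.4223 0.0495 0.1297] al 86.54 F [-0.  -0.  -1.2] w 0.013 g 0.0
shift [-0.8888, -0.1833, -0.0617] turn [0.0011, 0.0031, 0.4853] rows>= 6.0
t 11.825 pos [0.4223 0.0495 0.1297] al 86.54 F [-0.  -0.  -1.2] w 0.013 g 0.0
shift [-0.2654, -0.0826, -0.1325] turn [0.0011, 0.0031, 0.4853] rows>= 6.0
```

```bash
python3 -m pendant '[[-0.9,0,0,-0.2,0,0,0.1],[-0.9,-0.2,-0.04,-0.2,0,0,0.2],[-0.9,-0.5,-0.1,-0.2,0,0,0.3],[-0.9,-0.95,-0.187,-0.2,0,0,0.485],[-0.9,-0.95,-0.187,-0.1,0,0,0.485],[-0.9,-0.95,-0.187,-0.06,0,0,0.485],[-0.9,-0.95,-0.187,-0.06,0,0,0.485],[-0.9,-0.95,-0.187,-0.06,0,0,0.485]]'; python3 go.py .705 -.0215 .0705 28.3
```

```text
time: 12.82
ee_pos: [0.7005, -0.0231, 0.1436]
eef_rot: [0.512, 0.859, -0.0, -0.001]
ft_force: [0.2, -0.1, 0.9]
width: 0.0815
grip_force: 0.0
t 12.825 pos [ 0.7005 -0.0231  0.1436] al 28.44 F [ 0.2 -0.1  0.9] w 0.0815 g 0.0
shift [-0.0029, 0.016, 0.2435] turn [-0.0005, -0.0006, 0.0012] rows>= 2.0
```

```bash
python3 -m pendant '[[-0.9,-0.003,0.016,0.1,0,0,0],[-0.9,-0.003,0.016,0.243,0,0,0],[-0.9,-0.003,0.016,0.243,0,0,0],[0.5,-0.003,0.016,0.243,0,0,0],[0.5,-0.003,0.016,0.243,0,0,0],[0.5,-0.003,0.016,0.243,0,0,0],[0.5,-0.003,0.016,0.243,0,0,0]]' 20; python3 -m pendant '[[0.5,0,0,-0.1,0,0,0],[0.5,0,0,-0.18,0,0,0],[0.5,0,0,-0.18,0,0,0]]'; python3 go.py .58 0.0 .115 0; python3 go.py .58 0.0 .115 -3.5
```

```text
time: 13.7
ee_pos: [0.7066, -0.0223, 0.0732]
eef_rot: [0.512, 0.859, 0.001, 0.001]
ft_force: [-1.3, -0.4, 7.0]
width: 0.0615
grip_force: 20.0
time: 14.08
ee_pos: [0.7069, -0.0222, 0.1278]
eef_rot: [0.512, 0.859, 0.001, 0.002]
ft_force: [0.5, 0.1, -0.9]
width: 0.0614
grip_force: 20.0
t 14.075 pos [ 0.7069 -0.0222  0.1278] al 28.35 F [ 0.5  0.1 -0.9] w 0.0614 g 20.0
shift [0.266, -0.3374, 0.041] turn [0.0017, 0.0005, 0.2362] rows>= 3.0
t 14.075 pos [ 0.7069 -0.0222  0.1278] al 28.35 F [ 0.5  0.1 -0.9] w 0.0614 g 20.0
shift [0.266, -0.3374, 0.041] turn [0.0017, 0.0004, 0.2654] rows>= 3.0
```

```bash
python3 -m pendant '[[0.5,0.22,-0.28,0,0,0,0.08],[0.5,0.22,-0.28,0,0,0,0.236],[0.5,0.22,-0.28,0,0,0,0.236],[0.5,0.22,-0.28,0.1,0,0,0.236],[0.5,0.22,-0.28,0.17,0,0,0.236],[0.5,0.22,-0.28,0.17,0,0,0.236]]'; python3 go.py .6 0 .072 0
```

```text
time: 14.82
ee_pos: [0.5996, -0.0042, 0.0724]
eef_rot: [0.707, 0.707, -0.001, -0.001]
ft_force: [0.8, -0.9, -0.5]
width: 0.0617
grip_force: 20.0
t 14.825 pos [ 0.5996 -0.0042  0.0724] al 0.05 F [ 0.8 -0.9 -0.5] w 0.0617 g 20.0
shift [0.0138, 0.0013, 0.0015] turn [-0.0013, -0.0002, 0.0004] rows>= 1.0
```

```bash
python3 -m pendant '[[0.5,0,0,0.004,0,0,0],[0.5,0,0,0.004,0,0,0],[-0.9,0,0,0.004,0,0,0],[-0.9,0,0,0.004,0,0,0],[-0.9,0,0,0.004,0,0,0],[-0.9,0,0,-0.2,0,0,0],[-0.9,0,0,-0.2,0,0,0]]'; python3 go.py .6 -.0042 .13 86.5; python3 - <<'E'
from h import *
c=optics.camera("side");h=cv2.cvtColor(c["pixels"],cv2.COLOR_RGB2HSV).astype(int)
blue=(abs(h[...,0]-104)<14)&(h[...,1]>110)&(h[...,2]>60)
print(blob(c,blue,proj(c,[.6,-.004,.063])[0],.063))
E
```

```text
time: 15.7
ee_pos: [0.6032, -0.0036, 0.1391]
eef_rot: [0.707, 0.707, 0.003, 0.003]
ft_force: [-0.4, 0.0, -0.2]
width: 0.0822
grip_force: 0.0
t 15.7 pos [ 0.6032 -0.0036  0.1391] al 0.03 F [-0.4  0.  -0.2] w 0.0822 g 0.0
shift [-0.002, -0.0109, 0.0304] turn [0.0029, 0.0028, -0.7205] rows>= 9.0
(np.int32(212), ((601.5516357421875, -12.967527389526367), (37.3801155090332, 54.01640319824219), 89.72428894042969), array([ 0.60134166, -0.01304031,  0.063     ]))
```

```bash
python3 -m pendant '[[-0.9,-0.002,-0.011,0.03,0.003,0.003,-0.7],[-0.9,-0.002,-0.011,0.03,0.003,0.003,-0.7],[-0.9,-0.002,-0.011,0.03,0.003,0.003,-0.7],[-0.9,-0.002,-0.011,0.03,0.003,0.003,-0.7],[-0.9,-0.002,-0.011,0.03,0.003,0.003,-0.7],[-0.9,-0.002,-0.011,0.03,0.003,0.003,-0.7],[-0.9,-0.002,-0.011,0.03,0.003,0.003,-0.7],[-0.9,-0.002,-0.011,0.03,0.003,0.003,-0.7]]'; python3 go.py .5997 -.004 .0705 90.05
```

```text
time: 16.75
ee_pos: [0.5967, -0.0049, 0.1243]
eef_rot: [0.049, 0.999, 0.0, -0.005]
ft_force: [-0.6, -0.2, 0.4]
width: 0.0827
grip_force: 0.0
t 16.75 pos [ 0.5967 -0.0049  0.1243] al 84.35 F [-0.6 -0.2  0.4] w 0.0827 g 0.0
shift [-0.0113, 0.0041, 0.1793] turn [0.0, -0.0045, -0.0475] rows>= 1.0
```

Settle in pose above the tile first, then check before descending.

```bash
python3 -m pendant '[[-0.9,-0.008,0.004,0.06,0,0,-0.047],[-0.9,-0.008,0.004,0.06,0,0,-0.047],[-0.9,-0.008,0.004,0.06,0,0,-0.047]]'; python3 go.py .5997 -.004 .0705 90.05
```

```text
time: 17.12
ee_pos: [0.5995, -0.0038, 0.1074]
eef_rot: [0.004, 1.0, 0.0, -0.004]
ft_force: [-0.3, 0.9, 0.2]
width: 0.0826
grip_force: 0.0
t 17.125 pos [ 0.5995 -0.0038  0.1074] al 89.55 F [-0.3  0.9  0.2] w 0.0826 g 0.0
shift [-0.0019, -0.0009, 0.123] turn [0.0003, -0.004, -0.0042] rows>= 1.0
```

```bash
python3 -m pendant '[[-0.9,-0.001,0,0.06,0,-0.003,-0.004],[-0.9,-0.001,0,0.122,0,-0.003,-0.004],[-0.9,-0.001,0,0.122,0,-0.003,-0.004],[-0.9,-0.001,0,0.122,0,-0.003,-0.004]]';  python3 -m pendant '[[0.9,0,0,0,0,0,0],[0.9,0,0,0,0,0,0],[0.9,0,0,0,0,0,0],[0.9,0,0,0,0,0,0],[0.9,0,0,0,0,0,0],[0.9,0,0,0,0,0,0],[0.9,0,0,0,0,0,0]]' 25;python3 go.py .5997 -.004 .15 90
```

```text
time: 17.62
ee_pos: [0.5997, -0.0037, 0.0708]
eef_rot: [-0.001, 1.0, 0.0, -0.001]
ft_force: [-0.1, -0.1, 0.2]
width: 0.0829
grip_force: 0.0
time: 18.5
ee_pos: [0.5996, -0.0039, 0.0708]
eef_rot: [-0.001, 1.0, 0.0, -0.001]
ft_force: [-0.6, -0.8, 0.9]
width: 0.0393
grip_force: 25.0
t 18.5 pos [ 0.5996 -0.0039  0.0708] al 90.15 F [-0.6 -0.8  0.9] w 0.0393 g 25.0
shift [0.0002, -0.0003, -0.264] turn [0.0001, -0.0008, 0.0012] rows>= 2.0
```

```bash
python3 -m pendant '[[0.9,0,0,-0.2,0,0,0],[0.9,0,0,-0.35,0,0,0],[0.9,0,0,-0.35,0,0,0],[0.9,0,0,-0.35,0,0,0]]';python3 go.py .4163 -.0126 .17 86.6
```

```text
time: 19.0
ee_pos: [0.5994, -0.0041, 0.1749]
eef_rot: [-0.001, 1.0, -0.0, -0.001]
ft_force: [0.3, -0.8, -0.9]
width: 0.0396
grip_force: 25.0
t 19.0 pos [ 0.5994 -0.0041  0.1749] al 90.14 F [ 0.3 -0.8 -0.9] w 0.0396 g 25.0
shift [0.6102, -0.0267, 0.0179] turn [-0.0, -0.0013, 0.0295] rows>= 3.0
```

```bash
python3 -m pendant '[[0.9,0.61,-0.027,0,0,0,0.03],[0.9,0.61,-0.027,0,0,0,0.03],[0.9,0.61,-0.027,0,0,0,0.03],[0.9,0.61,-0.027,0.1,0,0,0.03],[0.9,0.61,-0.027,0.3,0,0,0.03],[0.9,0.61,-0.027,0.4,0,0,0.03],[0.9,0.61,-0.027,0.4,0,0,0.03],[0.9,0.61,-0.027,0.4,0,0,0.03]]';python3 go.py .4163 -.0126 .0425 86.55
```

```text
time: 20.0
ee_pos: [0.4169, -0.0121, 0.0568]
eef_rot: [0.03, 1.0, 0.0, -0.001]
ft_force: [-0.1, -0.4, -0.2]
width: 0.0394
grip_force: 25.0
t 20.0 pos [ 0.4169 -0.0121  0.0568] al 86.57 F [-0.1 -0.4 -0.2] w 0.0394 g 25.0
shift [0.0018, -0.0017, 0.0475] turn [0.0004, -0.0008, 0.0002] rows>= 1.0
```

```bash
python3 -m pendant '[[0.9,0.002,-0.0015,0,0,0,0],[0.9,0.002,-0.0015,0,0,0,0],[0.9,0.002,-0.0015,0.02,0,0,0],[0.9,0.002,-0.0015,0.035,0,0,0],[0.9,0.002,-0.0015,0.042,0,0,0],[0.9,0.002,-0.0015,0.046,0,0,0],[0.9,0.002,-0.0015,0.046,0,0,0],[0.9,0.002,-0.0015,0.046,0,0,0]]';python3 go.py .4163 -.0126 .0415 86.55
```

```text
time: 21.0
ee_pos: [0.416, -0.0128, 0.0424]
eef_rot: [0.03, 1.0, 0.0, -0.001]
ft_force: [-0.1, 0.9, 0.2]
width: 0.0396
grip_force: 25.0
t 21.0 pos [ 0.416  -0.0128  0.0424] al 86.55 F [-0.1  0.9  0.2] w 0.0396 g 25.0
shift [-0.0009, 0.0007, 0.0029] turn [0.0001, -0.0008, 0.0] rows>= 1.0
```

```bash
python3 -m pendant '[[0.9,0,0,0.003,0,0,0],[-0.4,0,0,0.003,0,0,0],[-0.4,0,0,0.003,0,0,0],[-0.4,0,0,0.003,0,0,0],[-0.4,0,0,-0.06,0,0,0],[-0.4,0,0,-0.12,0,0,0],[1,0,0,-0.12,0,0,0],[1,0,0,-0.12,0,0,0]]'; python3 -m pendant '[[1,0,0,0,0,0,0],[1,0,0,0,0,0,0],[1,0,0,0,0,0,0],[1,0,0,0,0,0,0],[1,0,0,0,0,0,0],[1,0,0,0,0,0,0]]'; python3 go.py .4163 -.0126 .0500 86.55; python3 - <<'E'
from h import *
V=optics.camera("side")["pixels"];cv2.imwrite("pics/p6.png",cv2.resize(V[180:240,185:245,::-1],(600,600),interpolation=2))
E
```

```text
time: 22.0
ee_pos: [0.4157, -0.0131, 0.0778]
eef_rot: [0.03, 1.0, -0.0, -0.001]
ft_force: [-0.5, 1.6, 0.3]
width: 0.0485
grip_force: 0.0
time: 22.75
ee_pos: [0.416, -0.0129, 0.0783]
eef_rot: [0.03, 1.0, 0.0, -0.001]
ft_force: [0.2, -0.3, 0.0]
width: 0.0011
grip_force: 0.0
t 22.75 pos [ 0.416  -0.0129  0.0783] al 86.55 F [ 0.2 -0.3  0. ] w 0.0011 g 0.0
shift [-0.001, 0.0009, 0.0943] turn [0.0001, -0.0009, -0.0] rows>= 1.0
```

View pics/p6.png

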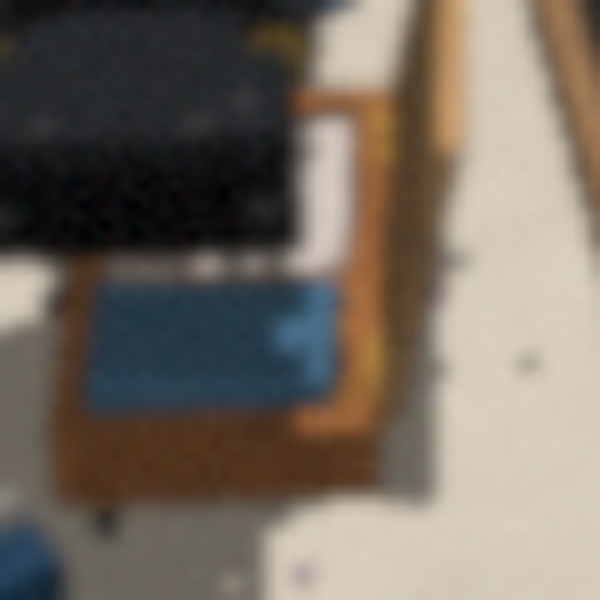

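The white tile is seated below the rim, and the blue tile rests level on its catches at about (90–340, 280–410) in this crop. Next I'll press the blue tile.

```bash
python3 -m pendant '[[1,0,0,0.05,0,0,0],[1,0,0,0.09,0,0,0],[1,0,0,0.095,0,0,0],[1,0,0,0.1,0,0,0],[1,0,0,0.106,0,0,0],[1,0,0,0.112,0,0,0],[1,0,0,0.118,0,0,0],[1,0,0,0.124,0,0,0]]';  python3 -m pendant '[[1,0,0,0.005,0,0,0],[1,0,0,0.01,0,0,0],[1,0,0,0.013,0,0,0],[1,0,0,0.013,0,0,0]]'
```

```text
time: 23.8
ee_pos: [0.4174, -0.0128, 0.0422]
eef_rot: [0.03, 1.0, -0.0, 0.0]
ft_force: [1.0, 0.1, 0.5]
width: 0.0002
grip_force: 0.0
time: 24.3
ee_pos: [0.4164, -0.0129, 0.0387]
eef_rot: [0.03, 1.0, -0.001, -0.001]
ft_force: [-12.4, -0.5, 40.0]
width: 0.0002
grip_force: 19.9
```

```bash
python3 -m pendant '[[1,0,0,-0.2,0,0,0],[1,0,0,-0.4,0,0,0],[1,0,0,-0.57,0,0,0],[1,-0.15,0.06,-0.57,0,0,0],[1,-0.36,0.122,-0.57,0,0,0],[1,-0.36,0.122,-0.57,0,0,0],[1,-0.36,0.122,-0.57,0,0,0]]'; python3 - <<'E'
from h import *
for n in("top",):
    V=optics.camera("top")["pixels"]
S=optics.camera("side")["pixels"]
cv2.imwrite("pics/p7.png",np.hstack([cv2.resize(V[200:300,220:340,::-1],(400,333),interpolation=2),cv2.resize(S[140:240,180:300,::-1],(400,333),interpolation=2)]))
E
python3 go.py .5240 .0175 .11 86.55
```

```text
time: 25.18
ee_pos: [0.5275, 0.0195, 0.2067]
eef_rot: [0.029, 1.0, 0.002, -0.002]
ft_force: [-1.9, 0.5, -1.1]
width: 0.0007
grip_force: 0.0
t 25.275 pos [0.526  0.0181 0.2073] al 86.66 F [ 0.6 -0.4 -0.5] w 0.0006 g 0.0
shift [0.0052, -0.0031, 0.3244] turn [0.0009, -0.0017, 0.0009] rows>= 2.0
```

View pics/p7.png

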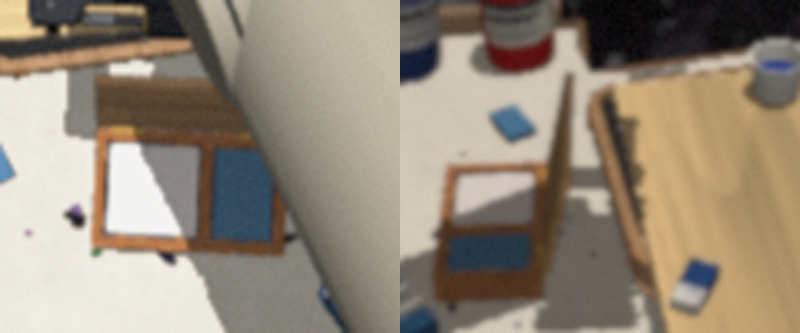

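Both tiles lie flat in their bays, with the white at (150,190) and the blue at (240,195) in the top crop. Now I'll lower behind the lid.

```bash
python3 -m pendant '[[1,0.005,-0.003,0.15,0,0,0],[1,0.005,-0.003,0.324,0,0,0],[1,0.005,-0.003,0.324,0,0,0],[1,0.005,-0.003,0.324,0,0,0]]'; python3 -m pendant '[[1,0.03,0,0,0,0,0],[1,0.06,0,0,0,0,0],[1,0.09,0,0,0,0,0],[1,0.12,0,0,0,0,0],[1,0.15,0,0,0,0,0],[1,0.17,0,0,0,0,0]]'; python3 go.py .5240 .0175 .11 86.55
```

```text
time: 25.78
ee_pos: [0.525, 0.016, 0.113]
eef_rot: [0.03, 1.0, -0.0, 0.0]
ft_force: [0.2, 0.2, 0.1]
width: 0.0005
grip_force: 0.0
time: 26.52
ee_pos: [0.4732, 0.0195, 0.111]
eef_rot: [0.03, 1.0, 0.0, -0.001]
ft_force: [2.4, 0.0, 1.6]
width: 0.0005
grip_force: 0.9
t 26.525 pos [0.4732 0.0195 0.111 ] al 86.55 F [2.4 0.  1.6] w 0.0005 g 0.9
shift [-0.1694, 0.0036, 0.0031] turn [0.0, -0.0007, -0.0] rows>= 1.0
```

```bash
python3 -m pendant '[[1,0.054,0,0.007,0,0,0],[1,0.112,0,0.023,0,0,0],[1,0.14,0,0.038,0,0,0],[1,0.164,0,0.055,0,0,0],[1,0.188,0,0.078,0,0,0],[1,0.206,0,0.1,0,0,0],[1,0.225,0,0.13,0,0,0],[1,0.236,0,0.153,0,0,0]]'; python3 go.py .3995 .0245 .047 86.55
```

```text
time: 27.52
ee_pos: [0.4024, 0.0238, 0.0645]
eef_rot: [0.03, 1.0, 0.0, -0.001]
ft_force: [1.3, -0.3, 0.6]
width: 0.0005
grip_force: 0.4
t 27.525 pos [0.4024 0.0238 0.0645] al 86.56 F [ 1.3 -0.3  0.6] w 0.0005 g 0.4
shift [0.0096, 0.0019, 0.0583] turn [0.0001, -0.0011, 0.0] rows>= 1.0
```

```bash
python3 -m pendant '[[1,0.01,0,0.02,0,0,0],[1,0.015,0,0.035,0,0,0],[1,0.015,0,0.05,0,0,0],[1,0.015,0,0.058,0,0,0],[1,0.015,0,0.058,0,0,0]]'; python3 -m pendant '[[1,0,0,0.005,0,0,0],[1,0,0,0.008,0,0,0],[1,0,0,0.008,0,0,0]]'
```

```text
time: 28.15
ee_pos: [0.3983, 0.0241, 0.0476]
eef_rot: [0.03, 1.0, 0.0, -0.001]
ft_force: [0.5, -0.4, 1.1]
width: 0.0007
grip_force: 0.0
time: 28.52
ee_pos: [0.3987, 0.0242, 0.0468]
eef_rot: [0.03, 1.0, -0.001, -0.001]
ft_force: [-15.3, -1.3, 42.1]
width: 0.0003
grip_force: 20.8
```

Firm stop at z = 0.0468, which puts the tips at the shut lid's top (33 mm). Retreat and verify.

```bash
python3 -m pendant '[[1,0,0,-0.1,0,0,0],[1,0,0,-0.4,0,0,0],[1,0,0,-0.6,0,0,0],[1,0,-0.5,-0.6,0,0,0],[1,0,-0.8,-0.6,0,0,0],[1,0,-0.8,-0.6,0,0,0],[1,0,-0.8,-0.6,0,0,0],[1,0,-0.8,-0.6,0,0,0]]'; python3 - <<'E'
from h import *
V=optics.camera("top")["pixels"];S=optics.camera("side")["pixels"]
cv2.imwrite("pics/p8.png",np.hstack([cv2.resize(V[50:310,150:400,::-1],(400,416),interpolation=2),cv2.resize(S[90:270,150:400,::-1],(400,288),interpolation=2)[:288] if 0 else cv2.resize(S[60:320,150:400,::-1],(400,416),interpolation=2)]))
E
```

```text
time: 29.52
ee_pos: [0.3837, -0.2194, 0.2258]
eef_rot: [0.033, 0.999, 0.0, -0.0]
ft_force: [0.1, 0.2, -0.4]
width: 0.0005
grip_force: 0.0
```

View pics/p8.png

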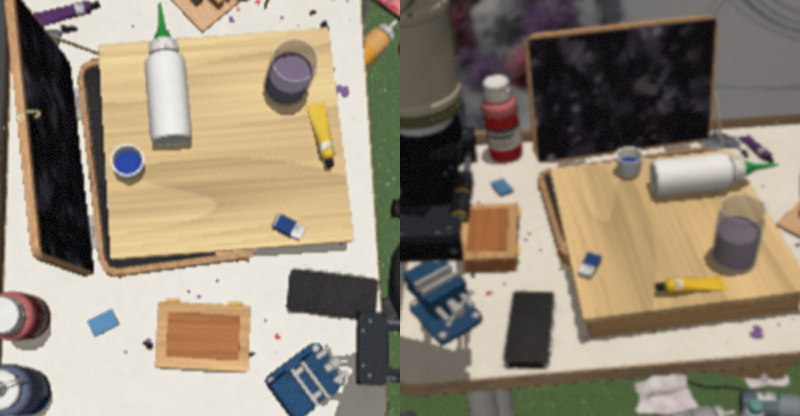

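The lid is shut flat at (203,335) in the top crop. Everything else stands where it was, and the arm is clear.

```bash
python3 -c "
from bench import r
print(r.close_job())"
```

```text
the job is handed in; nothing more can be done
None
```

The white square tile and the larger blue narrow tile are pressed flat in their bays, the lid is shut, and the job was handed in at about 30 s of the 72 s allowed.

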